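Seat the tube carrier on the shaker and select the green speed

ROBOT

A 6-joint arm with a two-finger parallel gripper is mounted at the origin on the work surface. World frame = base frame: x ahead of the robot, y to its left, z up, the work surface at z = 0. Lengths are in mm, angles in rad, forces in N, time in s.
With the tool pointing down it reaches from about 400 to 925 mm from the base axis. Payload 12.5 kg.
Tool frame: the origin (TCP) lies midway between the tips of the shut fingers; the grasp point (between the pads) lies env.grasp_offset behind it (env.grasp_offset is the distance from the TCP to the grasp point, in mm); z points along the fingers, y is the line along which they close (so a half turn about z gives the same grasp; the last joint's range is limited). The gripper opens to 95 mm and grips with 3 to 60 N. Pads are 20 mm wide; open, the fingers measure 119 mm over their backs; the gripper's body (75 mm by 180 mm) begins 59 mm behind the grasp point.
Start: joints at [1.232, 0.491, 1.559, -0, 1.092, -0.106], TCP at [144.171, 608.162, 214.661] pointing down, gripper open.
Joint ranges: [-3.1, 3.1], [-0.84, 2.19], [0.05, 2.79], [-1.13, 4.28], [0.06, 2.93], [-2.69, 2.69]. Speed limits (rad/s): [2.22, 2.22, 2.79, 3.14, 3.14, 3.14].

INTERFACE

Orientations are given as a rotation vector (axis times angle).
In Python, from workcell import sensors, viewer, job, env gives the robot as it stands.
- The arm moves only by the tool play_rows, never from a script. Its argument "commands" is a list that holds one entry, the list of rows, each a list of 6 numbers: the shift along the tool's x, y, z in units of 40 mm (1.0 is 40 mm), then the turn, a rotation vector about the tool's x, y, z in units of 6 degrees (1.0 is 6 degrees). A call has 1 to 20 rows; each row is the pose to reach, as a shift and turn from the pose commanded when the call began, along the tool's axes at that moment; what a row does not reach only later rows make up. A row lasts 1/10 s, in which the tool goes at most 50 mm and 8.59 degrees, less where a joint would pass 70% of its speed; a pose out of reach is approached as far as the arm can. A call with a gripper value outside its range is refused whole. "hand" is the finger opening in mm, from 0 to 95.1, set as the call begins (left out, the last holds). The fingers move at their own pace and stop on an object; "newtons" is the grip in N (left out, the last holds). Time passes only in rows, so rows that repeat a pose let the fingers close. It gives the time, the measured TCP pose, the force, the opening and the grip force at its end, in the units of the state.
- sensors.observe(): the state, without advancing time (a new reading comes with each control period).
- viewer.camera(name): name is "side" or "top"; returns a dict with "pixels" (480x640x3 uint8, red, green, blue), "fx", "fy", "cx", "cy" (pixels), "k1" (the pictures are not rectified: a ray, as slopes to the right and down, at radius r is drawn at 1 + k1 r^2 times it, then the intrinsics apply), "R" (3x3) and "t" (3): a world point X has camera coordinates R X + t. Camera axes: x right, y down, z forward; pixel columns grow to the right and rows downward; lengths in mm; the calibration is good to about 2 mm. A picture is of the moment at which its call begins. There is no depth.
- job.job_done(): hands the job in; it is judged then, once.
Trained networks look in the newest picture that a camera, given by its name, has taken for a name from the list of things; names that differ only in an ending like _2 or _b are one class to them, and where a whole thing is asked for, a point or a joint stands for the part that bears it (a point fixed in the world has none). Each returns a list of dicts, best first, with "conf" (0 to 1); they miss things now and then, are a little off and sometimes report something else, mostly with a low value. They report only what shows in the picture. A call takes as long as a camera call.
- viewer.boxes_of(camera, query): "location" ([column, row] in pixels, amid what is visible of it).
- viewer.silhouettes(camera, query): "mask" (480x640 bool, what is visible of it) and "location" ([column, row] in pixels, amid what is visible of it).
The state is a dict: "clock": time; "joints": joint angles; "qvel": joint speeds; "effort": joint torques, N m; "eef_pos": TCP position; "ee_rot": TCP orientation; "force": force on the tool from outside, world axes, zero at the start; "torque": the same for the moment, N m; "gripper_width": finger opening in mm; "finger_force": force on a finger pad.
Only numpy, scipy, OpenCV 4.12 (cv2) and the standard library are available. Lean on these libraries where they do the work, as an engineer would, in place of code of your own. Each camera call takes 0.05 s, during which the arm holds its last target. There are 200 camera calls.

TASK

Seat the tube carrier on the shaker's platform, its blue end at the blue wide peg beside the keys, gently and fully home on both pegs, keeping it upright. Then press the green key until it latches down and the yellow one pops up, without pressing the red stop key. Let go of everything, with the carrier still seated, and leave the bowl, the bottle and the green kit box where they are.

Things in the scene. Friction and masses are not known exactly. Their poses are not given: they have to be found in the camera images.
- carrier: Loose white tube carrier, 90 mm (its x) by 170 mm (its y), base block 26 mm high, 0.3 to 0.6 kg, with an orange handle block on its middle and four short glass tubes with black caps at each end (tops 74 mm above the underside, 32 mm and more from the middle along y). Origin: centre of its underside, z up. Its +y end is blue; only with this at the wide peg does it go down.
- carrier_grip (a point): Point to grip on the orange handle block, which is 24 mm thick (carrier x), 56 mm long (carrier y) and reaches from 26 to 108 mm above the carrier's underside. This point is on its centre line, 95 mm above the underside. Pinch it across the thickness, from above.
- wide_socket (a point): Centre of the mouth of the wide socket (23 mm bore, 22 mm deep) in the carrier's underside, on its centre line 60 mm towards its blue +y end.
- slim_socket (a point): Centre of the mouth of the slim socket (15 mm bore, 22 mm deep) in the carrier's underside, 60 mm towards its -y end.
- shaker: Fixed white bench shaker, 150 mm (its x) by 300 mm (its y). Origin: centre of its underside on the table, z up. Aluminium platform, top 50 mm above the table, on its -y part; grey key panel, top 60 mm, at its +y end, with three keys in a row along shaker x, 44 mm apart, 101 mm from the origin towards +y. The order of the colours changes.
- seat (a point): Centre of the platform's top face, axes parallel to the shaker's. When the carrier is home its origin lies here and its x and y axes point along the shaker's.
- wide_peg (a point): Tip of the blue wide peg (20 mm diameter, 18 mm tall on the platform, upper 7 mm tapering to 11 mm), at the key panel's end of the platform. It fits the wide socket with 1.5 mm play all round.
- slim_peg (a point): Tip of the steel slim peg (12 mm diameter, 18 mm tall, upper 7 mm tapering to 3 mm), 120 mm from the wide peg. It fits the slim socket with 1.5 mm play all round.
- key_green (a joint): travel of the green key in m: 0 fully up, 0.010 fully down (latched); grows as it is pressed. Green and yellow are interlocked with a snap action: one of them is always down. At the start yellow is down and green up; pushing green past half way (about 3 N) makes it latch and yellow pop up.
- key_yellow (a joint): travel of the yellow key in m: 0 fully up, 0.010 fully down (latched); grows as it is pressed
- key_red (a joint): travel of the red stop key in m: 0 up, 0.010 fully down; it springs back (about 2 to 4 N) and must not be pressed
- key_green_top (a point): centre of the top face of the green key cap, which is 32 mm (shaker x) by 50 mm (shaker y) and moves with the key; 17 mm above the key panel when up, 7 mm when fully down
- key_yellow_top (a point): centre of the top face of the yellow key cap, which is 32 mm (shaker x) by 50 mm (shaker y) and moves with the key; 17 mm above the key panel when up, 7 mm when fully down
- key_red_top (a point): centre of the top face of the red key cap, which is 32 mm (shaker x) by 50 mm (shaker y) and moves with the key; 17 mm above the key panel when up
- bowl: Bystander: steel bowl, 140 mm across, 55 mm high; origin under its centre.
- soap: Bystander: clear bottle with white cap, 68 mm diameter, 150 mm tall; origin under its centre.
- kit: Bystander: open green kit box, 130 by 170 mm, 60 mm high, with white jars in it (66 mm high); origin under its centre.

How it is judged (in metres and radians):
On the way, in this order (a step that is already met when the one before it is completed fails the run):
1. the carrier sits fully home on both pegs, the right way round, while the green key is still up (horizontal distance between wide_socket and wide_peg below 0.005 m and horizontal distance between slim_socket and slim_peg below 0.005 m and z of carrier in the frame of seat between -0.003 and 0.003 m and angle between carrier's own z axis and vertical below 0.04 rad and value of joint key_green below 0.002 m), for 0.2 s.
2. the green key is latched down and the yellow key is up (value of joint key_green above 0.008 m and value of joint key_yellow below 0.002 m), for 0.2 s.
At the end, for the whole second after the job is handed in: The carrier is at rest on the platform within 3 mm of height, upright within 0.04 rad, each socket within 5 mm of its own peg's axis; the green key is down (over 8 mm) and the yellow key is up (under 2 mm) (all of step 2 and horizontal distance between wide_socket and wide_peg below 0.005 m and horizontal distance between slim_socket and slim_peg below 0.005 m and z of carrier in the frame of seat between -0.003 and 0.003 m and angle between carrier's own z axis and vertical below 0.04 rad and linear speed of carrier below 0.01 m/s); the robot touches nothing.
It fails at once if the red stop key is pressed more than 5 mm (value of joint key_red above 0.005 m).
It fails at once if the carrier is tipped more than 0.5 rad (angle between carrier's own z axis and vertical above 0.5 rad).
It fails at once if the carrier is rammed onto the shaker (over 45 N) (contact force between carrier and shaker above 45 N).
It fails at once if the carrier is dropped onto the pegs (faster than 0.3 m/s in the last 18 mm) (horizontal distance between carrier and seat below 0.03 m and z of carrier in the frame of seat below 0.018 m and linear speed of carrier above 0.3 m/s).
It fails at once if the bowl, bottle or kit box is moved more than 30 mm (distance of any of bowl, soap, kit from where it was at the start of the episode above 0.03 m).
It also fails if it takes over 58 s, if anything falls off the work surface, if the arm or the gripper's body presses on something with over 40 N, if the wrist force passes 120 N, or if a joint passes its speed limit or range.

## Working session

There is one attempt and no reset: what is moved stays moved. The work goes in short steps, Python scripts to look and compute and a tool call to move; the robot and the scene stay as the last step left them, time stands still between calls to the robot, and variables do not carry over. Pictures are saved under pics/ and viewed, at most 10 in all, crops included, and the job is handed in when it is done.

Besides the shell and the picture viewer there is one more tool, called as name([rows], argument=value, ...), one row to a line, values as JSON. play_rows: Moves the arm, as the interface text tells. Its arguments: {"type":"object","properties":{"commands":{"type":"array"},"hand":{"type":"number"},"newtons":{"type":"number"}},"required":["commands"]}

```bash
mkdir -p pics; cat > h.py <<'E'
import numpy as np, cv2
from workcell import sensors, viewer, job, env
def ray(c,px):
    K=np.array([[c['fx'],0,c['cx']],[0,c['fy'],c['cy']],[0,0,1.]])
    # model: drawn = ray*(1+k1 r^2)
    p=cv2.undistortPoints(np.array([[px]],float),K,np.array([c['k1'],0,0,0.]))[0,0]
    R=np.array(c['R']);t=np.array(c['t'])
    return -R.T@t, R.T@np.array([p[0],p[1],1.])
def atz(c,px,z):
    o,d=ray(c,px); return o+d*(z-o[2])/d[2]
def proj(c,X):
    K=np.array([[c['fx'],0,c['cx']],[0,c['fy'],c['cy']],[0,0,1.]])
    return cv2.projectPoints(np.array(X,float).reshape(-1,1,3),cv2.Rodrigues(np.array(c['R'],float))[0],np.array(c['t'],float),K,np.array([c['k1'],0,0,0.]))[0][:,0]
def two(c1,p1,c2,p2):
    A=np.zeros((3,3));b=np.zeros(3)
    for c,p in((c1,p1),(c2,p2)):
        o,d=ray(c,p);d=d/np.linalg.norm(d);M=np.eye(3)-np.outer(d,d);A+=M;b+=M@o
    return np.linalg.solve(A,b)
def save(c,n): cv2.imwrite('pics/'+n,np.asarray(c['pixels'])[:,:,::-1])
E
python3 - <<'E'
from h import *
np.set_printoptions(precision=1,suppress=True)
s=sensors.observe();print({k:np.round(v,3) for k,v in s.items()},env.grasp_offset)
for n in('top','side'):
    c=viewer.camera(n);save(c,n+'0.png');o,_=ray(c,[320,240]);print(n,o,c['fx'],c['k1'])
    for q in('carrier','carrier_grip','shaker','wide_peg','slim_peg','key_green','key_yellow','key_red','key_green_top','bowl','soap','kit','seat'):
        try:
            print(q,[(np.round(d['location']),round(d['conf'],2)) for d in viewer.boxes_of(n,q)[:2]])
        except Exception as e: print(q,e)
E
```

```text
{'clock': np.float64(0.0), 'joints': array([ 1.2,  0.5,  1.6,  0. ,  1.1, -0.1]), 'qvel': array([ 0.,  0., -0.,  0.,  0., -0.]), 'effort': array([  0. , -61.3, -25.8,   0.1,   0. ,  -0. ]), 'eef_pos': array([144.1, 607.9, 214.1]), 'ee_rot': array([-0.4, -3.1,  0. ]), 'force': array([-0. , -0.3, -0.6]), 'torque': array([0., 0., 0.]), 'finger_force': np.float64(0.0), 'gripper_width': np.float64(95.537)} 18.8
top [ 331.9   -6.6 1123.5] 467.5054314416023 -0.06578046333520066
carrier [(array([436., 285.]), 0.8)]
carrier_grip [(array([438., 288.]), 0.61), (array([224., 262.]), 0.41)]
shaker [(array([279., 253.]), 0.86), (array([227., 243.]), 0.5)]
wide_peg [(array([279., 253.]), 0.86)]
slim_peg [(array([277., 254.]), 0.64)]
key_green [(array([227., 224.]), 0.65)]
key_yellow [(array([228., 242.]), 0.74)]
key_red [(array([226., 259.]), 0.83)]
key_green_top [(array([229., 224.]), 0.58)]
bowl [(array([282., 250.]), 0.2)]
soap [(array([496., 209.]), 0.68)]
kit [(array([137., 329.]), 0.91)]
seat [(array([279., 254.]), 0.7), (array([230., 223.]), 0.65)]
side [  149.7 -1082.8   853. ] 480.84034507628473 -0.05980439632614381
carrier []
carrier_grip [(array([322., 329.]), 0.57)]
shaker [(array([303., 243.]), 0.8)]
wide_peg [(array([304., 242.]), 0.84)]
slim_peg [(array([299., 246.]), 0.97), (array([391., 254.]), 0.65)]
key_green [(array([304., 210.]), 0.55)]
key_yellow [(array([291., 214.]), 0.54), (array([281., 215.]), 0.22)]
key_red [(array([278., 210.]), 0.42)]
key_green_top []
bowl [(array([394., 256.]), 0.56), (array([330., 331.]), 0.43)]
soap [(array([423., 340.]), 0.81)]
kit [(array([223., 203.]), 0.91)]
seat [(array([302., 245.]), 0.74)]
```

View pics/top0.png

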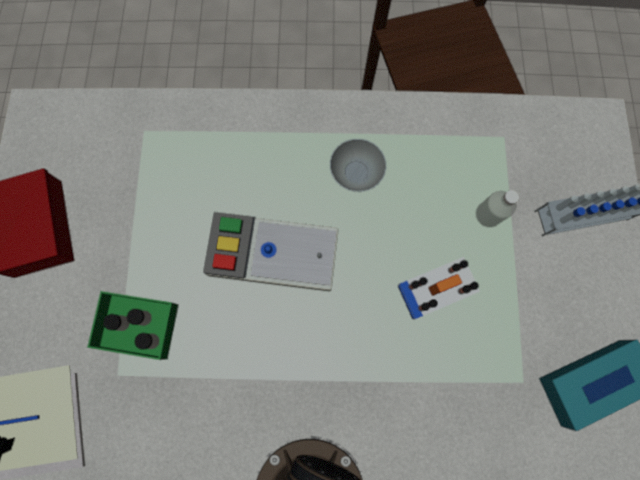

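View pics/side0.png

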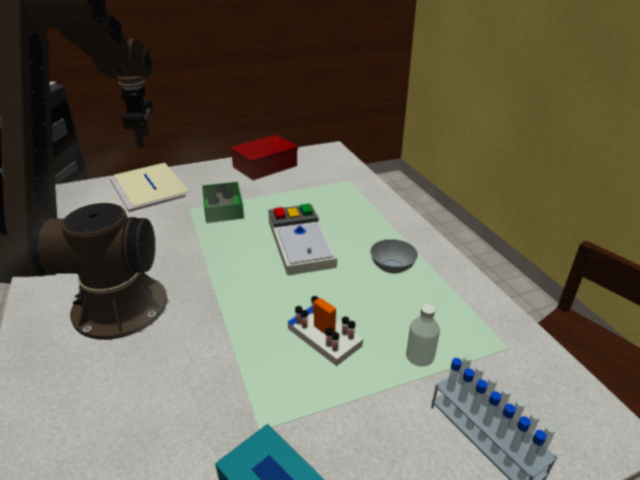

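The top view shows the pegs near (269,250) and (319,256), the keys near column 228 (green 224, yellow 242, red 261), and the orange handle near (447,284) with the blue end on the left. The side view shows the handle near (325,317) and the pegs near (300,230) and (309,251). Next I'll enlarge both views to get precise pixels.

```bash
python3 - <<'E'
from h import *
t=cv2.imread('pics/top0.png');s=cv2.imread('pics/side0.png')
z=lambda im,x,y,w,h,W,H:cv2.resize(im[y:y+h,x:x+w],(W,H),interpolation=cv2.INTER_CUBIC)
a=z(t,200,205,140,90,400*1,257);b=z(t,395,255,90,70,400,311)
c=z(s,265,195,80,80,300,300);d=z(s,280,290,90,75,360,300)
o=np.zeros((600,800,3),np.uint8);o[:257,:400]=a;o[:311,400:]=b;o[300:600,:300]=c;o[312:600,400:760]=d[:288]
cv2.imwrite('pics/crop.png',o)
E
```

```text
(no output)
```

View pics/crop.png

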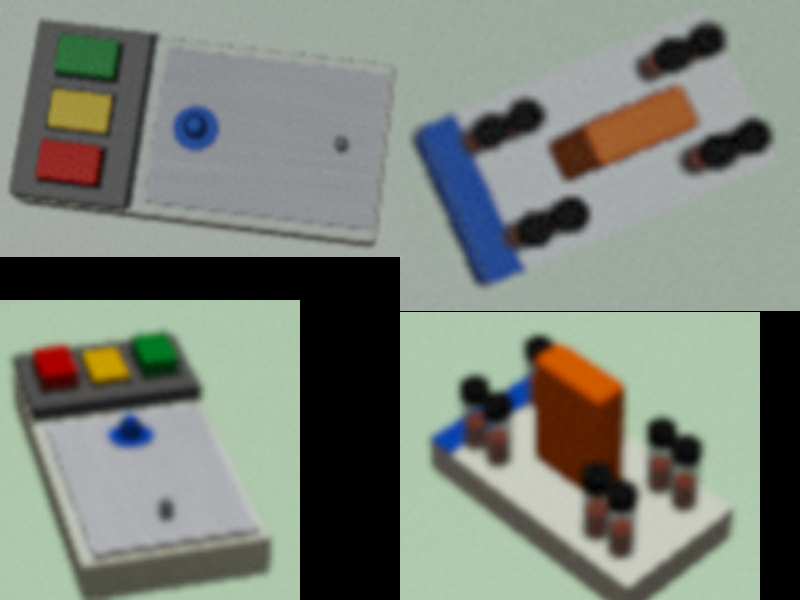

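The crops show the handle's top-face corners, the blue edge and the peg tips clearly, with green at shaker +x. I'll fit both poses by least squares over both views.

```bash
cat > fit.py <<'E'
from h import *
from scipy.optimize import least_squares
np.set_printoptions(precision=2,suppress=True)
def fit(obs,x0):
    def f(p,full=False):
        c_,s_=np.cos(p[2]),np.sin(p[2]);r=[]
        for cam,loc,px in obs:
            l=np.array(loc(p),float)
            X=[p[0]+c_*l[0]-s_*l[1],p[1]+s_*l[0]+c_*l[1],l[2]]
            r.append(proj(cam,X)[0]-px)
        return np.array(r) if full else np.ravel(r)
    q=least_squares(f,x0,loss='soft_l1');return q.x,f(q.x,True)
E
python3 - <<'E'
from fit import *
T=viewer.camera('top');S=viewer.camera('side')
ta=lambda u,v:np.array([200+u/2.857,205+v/2.857]);tb=lambda u,v:np.array([395+(u-400)/4.444,255+v/4.444])
sc=lambda u,v:np.array([265+u/3.75,195+(v-300)/3.75]);sd=lambda u,v:np.array([280+(u-400)/4,290+(v-312)/4])
k=lambda a,b,c:(lambda p:(a,b,c))
W=lambda p:(0,p[3]+60,68);L=lambda p:(0,p[3]-60,68)
obs=[(T,k(44,101,77),ta(86,57)),(T,k(0,101,67),ta(80,110)),(T,k(-44,101,77),ta(70,161)),(T,W,ta(195,125)),(T,L,ta(341,143)),
(S,W,sc(130,416)),(S,L,sc(166,500)),(S,k(44,101,77),sc(154,347)),(S,k(0,101,67),sc(105,364)),(S,k(-44,101,77),sc(54,360))]
p,r=fit(obs,[350,80,-.1,-50]);print('shaker',p);print(r)
ct,st=np.cos(p[2]),np.sin(p[2]);w=lambda a,b:np.array([p[0]+ct*a-st*b,p[1]+st*a+ct*b])
print('seat',w(0,p[3]),'green',w(44,101))
for n,q in(('wide',two(T,ta(195,125),S,sc(130,416))),('slim',two(T,ta(341,143),S,sc(166,500)))):print(n,q)
obs=[(T,k(a,b,108),tb(*q)) for a,b,q in((12,28,(591,128)),(12,-28,(683,87)),(-12,-28,(697,122)),(-12,28,(606,165)))]
obs+=[(T,k(45,85,0),tb(417,133)),(T,k(-45,85,0),tb(483,285))]
obs+=[(S,k(a,b,108),sd(*q)) for a,b,q in((-12,28,(537,358)),(12,28,(560,345)),(12,-28,(623,388)),(-12,-28,(600,402)))]
obs+=[(S,k(-45,-85,26),sd(630,583)),(S,k(45,-85,26),sd(731,512)),(S,k(-45,85,26),sd(433,442))]
p,r=fit(obs,[250,-270,.3]);print('carrier',p);print(r)
E
```

```text
shaker [546.2   96.51 -12.67 -52.62]
[[ 0.6  -0.77]
 [ 0.36  0.02]
 [-0.08  0.01]
 [ 0.   -0.45]
 [ 0.59 -0.49]
 [-0.63  0.16]
 [-0.72 -0.72]
 [-0.42 -0.51]
 [-0.55 -0.62]
 [-0.48 -0.48]]
seat [540.67  44.18] green [600.57 192.32]
wide [547.35 103.49  68.31]
slim [535.38 -14.49  64.17]
carrier [ 469.2  -302.45    0.41]
[[-1.23 -1.5 ]
 [ 0.73 -2.04]
 [ 2.39  0.07]
 [ 0.13  0.27]
 [-0.46 -0.27]
 [ 0.41  0.28]
 [-1.74  0.11]
 [-0.2  -1.32]
 [ 1.18 -0.69]
 [-0.36  0.78]
 [-0.63  1.79]
 [ 0.36 -0.68]
 [-1.32 -0.42]]
```

```bash
cat > g.py <<'E'
from h import *
from scipy.spatial.transform import Rotation as Ro
def plan(*wps):
    """wps: (x,y,z,yaw of tool y)"""
    s=sensors.observe();R=Ro.from_rotvec(s['ee_rot']);M=R.as_matrix()
    print('t',round(float(s['clock']),2),'pos',np.round(s['eef_pos'],1),'yaw',round(float(np.arctan2(M[1,1],M[0,1])),3),'tilt',np.round(M[:,2],3),'F',np.round(s['force'],1),'w',round(float(s['gripper_width']),1))
    for x,y,z,w in wps:
        d=M.T@(np.array([x,y,z])-s['eef_pos'])/40
        c,si=np.cos(w),np.sin(w)
        T=np.array([[si,c,0],[-c,si,0],[0,0,-1.]])
        rv=np.degrees(Ro.from_matrix(M.T@T).as_rotvec())/6
        print(np.round(np.r_[d,rv],3).tolist())
E
python3 -c "
from g import *
plan((480,250,230,.9),(469,-302,200,.41))"
```

```text
t 1.5 pos [144.2 608.2 214.7] yaw 1.338 tilt [ 0.  0. -1.] F [ 0.3 -0.3  0.2] w 95.2Traceback (most recent call last):
  File "<string>", line 3, in <module>
    plan((480,250,230,.9),(469,-302,200,.41))
    ~~~~^^^^^^^^^^^^^^^^^^^^^^^^^^^^^^^^^^^^^
  File "g.py", line 11, in plan
    rv=np.degrees(Ro.from_matrix(M.T@T).as_rotvec())/6
                  ~~~~~~~~~~~~~~^^^^^^^
  File "scipy/spatial/transform/_rotation.pyx", line 1143, in scipy.spatial.transform._rotation.Rotation.from_matrix
ValueError: Non-positive determinant (left-handed or null coordinate frame) in rotation matrix 0: [[-9.05606807e-01 -4.24118275e-01  8.96279351e-06]
 [-4.24118274e-01  9.05606806e-01 -5.48986530e-05]
 [-1.51667552e-05  5.35178783e-05  9.99999998e-01]].
```

```bash
sed -i 's/T=np.array.*/T=np.array([[-si,c,0],[c,si,0],[0,0,-1.]])/' g.py
python3 -c "
from g import *
plan((480,250,230,.9),(469,-302,200,.41))"
```

```text
t 1.5 pos [144.2 608.2 214.7] yaw 1.338 tilt [ 0.  0. -1.] F [ 0.3 -0.3  0.2] w 95.2
[-10.235, -6.775, -0.384, 0.001, -0.0, 4.182]
[-13.151, -20.267, 0.365, 0.001, -0.0, 8.862]
```

play_rows([
  [[-10.2,-6.8,-0.4,0,0,4.2],[-10.2,-6.8,-0.4,0,0,4.2],[-10.2,-6.8,-0.4,0,0,4.2],[-10.2,-6.8,-0.4,0,0,4.2],[-10.2,-6.8,-0.4,0,0,4.2],[-10.2,-6.8,-0.4,0,0,4.2],[-10.2,-6.8,-0.4,0,0,4.2],[-10.2,-6.8,-0.4,0,0,4.2],[-10.2,-6.8,-0.4,0,0,4.2],[-13.15,-20.25,0.35,0,0,8.86],[-13.15,-20.25,0.35,0,0,8.86],[-13.15,-20.25,0.35,0,0,8.86],[-13.15,-20.25,0.35,0,0,8.86],[-13.15,-20.25,0.35,0,0,8.86],[-13.15,-20.25,0.35,0,0,8.86],[-13.15,-20.25,0.35,0,0,8.86],[-13.15,-20.25,0.35,0,0,8.86],[-13.15,-20.25,0.35,0,0,8.86],[-13.15,-20.25,0.35,0,0,8.86],[-13.15,-20.25,0.35,0,0,8.86]],
], hand=95)

```text
clock: 3.5
eef_pos: [467.8, -272.2, 202.2]
ee_rot: [1.723, 2.627, 0.0]
force: [1.1, 0.6, -0.0]
gripper_width: 94.6
finger_force: 0.0
```

```bash
python3 - <<'E'
from g import *
plan((469,-302,200,.41),(469,-302,76,.41))
t=viewer.camera('top')['pixels'][:,:,::-1];s=viewer.camera('side')['pixels'][:,:,::-1]
z=lambda im,x,y:cv2.resize(im[y:y+150,x:x+130],(400,460),interpolation=cv2.INTER_CUBIC)
cv2.imwrite('pics/c2.png',np.hstack([z(t,380,210),z(s,260,220)]))
E
```

```text
t 3.5 pos [ 467.8 -272.2  202.2] yaw 0.41 tilt [ 0. -0. -1.] F [ 1.1  0.6 -0. ] w 94.6
[-0.695, -0.27, 0.056, 0.004, 0.003, -0.001]
[-0.694, -0.271, 3.156, 0.004, 0.003, -0.001]
```

View pics/c2.png

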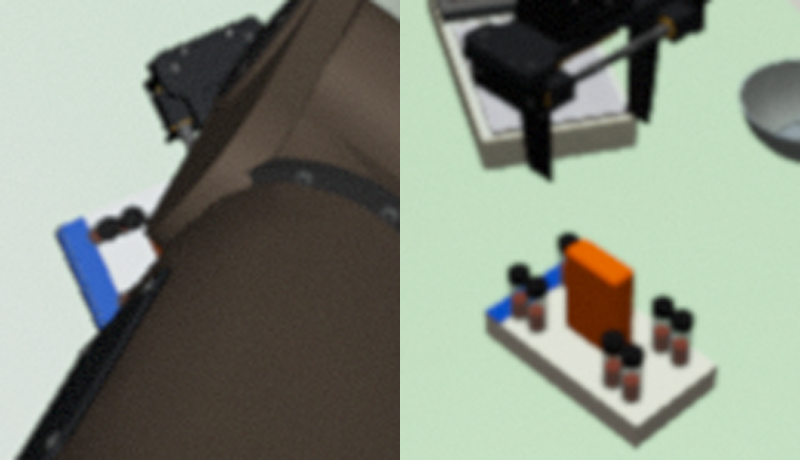

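Side view: the fingers straddle along the handle's thickness, about 30 mm short of it in y. I'll move over the handle.

play_rows([
  [[-0.695,-0.27,0.05,0,0,0],[-0.695,-0.27,0.05,0,0,0],[-0.695,-0.27,0.05,0,0,0],[-0.695,-0.27,0.05,0,0,0]],
])

```text
clock: 4.0
eef_pos: [469.3, -298.7, 200.3]
ee_rot: [-1.722, -2.628, -0.0]
force: [0.3, -0.1, 0.4]
gripper_width: 95.4
finger_force: 0.0
```

```bash
python3 - <<'E'
from g import *
plan((469,-302,110,.41),(469,-302,76,.41))
E
```

```text
t 4.0 pos [ 469.3 -298.7  200.3] yaw 0.411 tilt [-0.  0. -1.] F [ 0.3 -0.1  0.4] w 95.4
[-0.073, -0.039, 2.256, 0.0, -0.004, 0.007]
[-0.073, -0.039, 3.106, 0.0, -0.004, 0.007]
```

play_rows([
  [[-0.07,-0.04,1,0,0,0],[-0.07,-0.04,1.8,0,0,0],[-0.07,-0.04,2.5,0,0,0],[-0.07,-0.04,2.9,0,0,0],[-0.07,-0.04,3.1,0,0,0],[-0.07,-0.04,3.1,0,0,0],[-0.07,-0.04,3.1,0,0,0]],
])

```text
clock: 4.7
eef_pos: [469.4, -302.8, 77.0]
ee_rot: [1.721, 2.627, -0.0]
force: [-0.3, -0.8, -0.8]
gripper_width: 95.0
finger_force: 0.0
```

play_rows([
  [[0,0,0,0,0,0],[0,0,0,0,0,0],[0,0,0,0,0,0],[0,0,0,0,0,0],[0,0,0,0,0,0],[0,0,0,0,0,0],[0,0,0,0,0,0],[0,0,0,0,0,0],[0,0,0,0,0,0],[0,0,0,0,0,0]],
], hand=15, newtons=30)

```text
clock: 5.7
eef_pos: [469.1, -302.9, 76.1]
ee_rot: [1.723, 2.627, 0.0]
force: [0.5, -0.5, -4.8]
gripper_width: 23.9
finger_force: 30.0
```

```bash
python3 - <<'E'
from g import *
plan()
E
```

```text
t 5.7 pos [ 469.1 -302.9   76.1] yaw 0.41 tilt [ 0.  0. -1.] F [ 0.5 -0.5 -4.8] w 23.9
```

Gripped at 23.9 mm. Next: lift and carry it towards the seat, staying high.

play_rows([
  [[0,0,-0.5,0,0,0],[0,0,-1,0,0,0],[0,0,-1.5,0,0,0],[0,0,-2,0,0,0],[0,0,-2.5,0,0,0],[0,0,-2.75,0,0,0],[0,0,-2.75,0,0,0]],
])

```text
clock: 6.4
eef_pos: [469.1, -303.1, 186.8]
ee_rot: [1.722, 2.626, -0.0]
force: [-0.5, 0.3, -6.1]
gripper_width: 23.9
finger_force: 30.0
```

```bash
python3 - <<'E'
from g import *
plan((541,44,186,-.104))
E
```

```text
t 6.4 pos [ 469.1 -303.1  186.8] yaw 0.41 tilt [ 0.001 -0.001 -1.   ] F [-0.5  0.3 -6.1] w 23.9
[7.241, 5.109, 0.015, 0.009, 0.009, 4.911]
```

play_rows([
  [[0.3,0.2,0,0,0,0.2],[0.8,0.55,0,0,0,0.5],[1.3,0.9,0,0,0,0.9],[1.8,1.25,0,0,0,1.2],[2.3,1.6,0,0,0,1.55],[2.8,1.95,0,0,0,1.9],[3.3,2.3,0,0,0,2.25],[3.8,2.65,0,0,0,2.6],[4.3,3.0,0,0,0,2.9],[4.8,3.4,0,0,0,3.25],[5.3,3.75,0,0,0,3.6],[5.8,4.1,0,0,0,3.95],[6.3,4.45,0,0,0,4.3],[6.7,4.75,0,0,0,4.55],[7.0,4.95,0,0,0,4.75],[7.15,5.05,0,0,0,4.85],[7.24,5.1,0,0,0,4.91],[7.24,5.1,0,0,0,4.91],[7.24,5.1,0,0,0,4.91],[7.24,5.1,0,0,0,4.91]],
])

```text
clock: 8.4
eef_pos: [540.5, 43.4, 186.2]
ee_rot: [-2.334, -2.102, -0.0]
force: [0.6, 0.2, -5.2]
gripper_width: 24.1
finger_force: 30.0
```

```bash
python3 - <<'E'
from g import *
plan((541,44,186,-.104))
t=viewer.camera('top')['pixels'][:,:,::-1];s=viewer.camera('side')['pixels'][:,:,::-1]
cv2.imwrite('pics/side3.png',s)
z=lambda im,x,y:cv2.resize(im[y:y+120,x:x+160],(400,300),interpolation=cv2.INTER_CUBIC)
s2=cv2.resize(s[165:285,240:380],(700,600),interpolation=cv2.INTER_CUBIC)
cv2.imwrite('pics/c3.png',s2)
E
```

```text
t 8.4 pos [540.5  43.4 186.2] yaw -0.105 tilt [ 0.  0. -1.] F [ 0.6  0.2 -5.2] w 24.1
[0.017, 0.011, 0.004, 0.0, -0.0, -0.005]
```

View pics/c3.png

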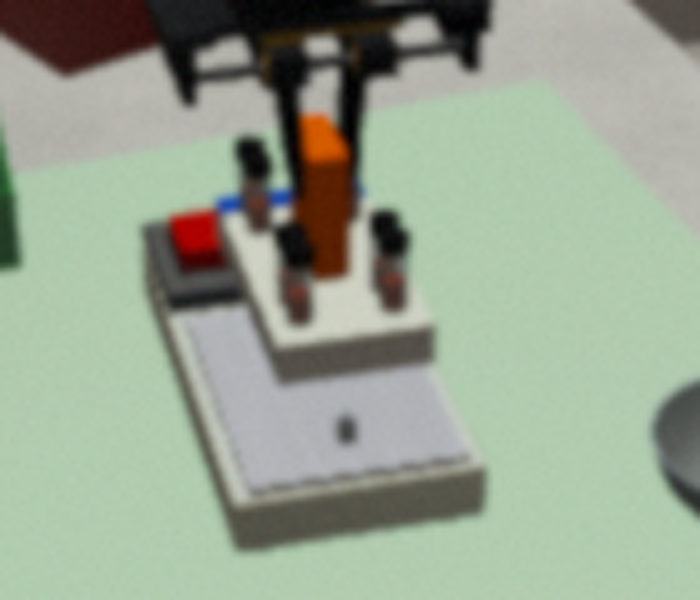

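The side view shows the carrier hanging level at 110 mm with its blue end at the keys. Its near bottom corners are at crop (283,382) and (432,362). I'll fit its offset in the hand.

```bash
python3 - <<'E'
from fit import *
S=viewer.camera('side');sd=lambda u,v:np.array([240+u/5,165+v/5])
z=110.2;k=lambda a,b,c:(lambda p:(a,b,c+z))
obs=[(S,k(*a),sd(*q)) for a,q in (((-45,-85,0),(283,382)),((45,-85,0),(432,362)),((-45,-85,26),(273,350)),((45,-85,26),(434,326)),((-45,85,26),(218,208)),((12,-28,108),(348,157)),((-12,-28,108),(307,163)))]
p,r=fit(obs,[541,44,-.1]);print(p);print(r)
obs=[o for o in obs if 1]
W=lambda p:(0,p[3]+60,68);
# nominal prediction with offset 0
for d in (-4,0,4):
    print(d,[np.round((proj(S,[540.5+np.cos(-.105)*l[0]-np.sin(-.105)*(l[1]+d),43.4+np.sin(-.105)*l[0]+np.cos(-.105)*(l[1]+d),l[2]+z])[0]-q),1).tolist() for l,q in zip([(-45,-85,0),(45,-85,0),(-45,-85,26),(45,-85,26),(12,-28,108)],[o[2] for o in obs])])
E
```

```text
[541.69  42.12  -0.11]
[[-1.36  1.28]
 [ 0.3   0.76]
 [ 0.42 -0.22]
 [ 0.03  0.13]
 [-0.76 -1.7 ]
 [ 0.5  -0.34]
 [ 0.21 -0.5 ]]
-4 [[-1.4, 1.9], [0.3, 1.3], [0.4, 0.4], [-0.0, 0.7], [26.3, -10.0]]
0 [[-1.7, 1.1], [-0.1, 0.5], [0.0, -0.4], [-0.4, -0.1], [26.0, -10.7]]
4 [[-2.1, 0.4], [-0.5, -0.2], [-0.3, -1.1], [-0.8, -0.8], [25.6, -11.4]]
```

play_rows([
  [[0.03,0.02,0.3,0,0,0],[0.03,0.02,0.6,0,0,0],[0.03,0.02,0.8,0,0,0],[0.03,0.02,0.9,0,0,0],[0.03,0.02,0.95,0,0,0],[0.03,0.02,1.0,0,0,0],[0.03,0.02,1.05,0,0,0],[0.03,0.02,1.1,0,0,0],[0.03,0.02,1.15,0,0,0],[0.03,0.02,1.15,0,0,0]],
])

```text
clock: 9.55
eef_pos: [541.4, 45.1, 140.0]
ee_rot: [-2.334, -2.103, 0.0]
force: [0.6, -0.0, -5.1]
gripper_width: 24.1
finger_force: 30.0
```

```bash
python3 -c "
from g import *
plan((541.3,45,126,-.104))"
```

```text
t 9.55 pos [541.4  45.1 140. ] yaw -0.104 tilt [-0.  0. -1.] F [ 0.6 -0.  -5.1] w 24.1
[-0.002, -0.002, 0.35, -0.002, -0.001, 0.0]
```

play_rows([
  [[0,0,0.04,0,0,0],[0,0,0.08,0,0,0],[0,0,0.12,0,0,0],[0,0,0.16,0,0,0],[0,0,0.16,0,0,0]],
])

```text
clock: 10.05
eef_pos: [541.1, 44.7, 133.4]
ee_rot: [-2.333, -2.103, 0.002]
force: [-1.9, -4.8, -4.0]
gripper_width: 24.4
finger_force: 30.0
```

```bash
python3 -c "
from g import *
plan((541.3,45,126,-.104))"
```

```text
t 10.05 pos [541.1  44.7 133.4] yaw -0.104 tilt [-0.001 -0.    -1.   ] F [-1.9 -4.8 -4. ] w 24.4
[0.008, 0.004, 0.186, -0.009, 0.005, 0.002]
```

play_rows([
  [[-0.03,-0.01,0,0,0,0],[-0.03,-0.01,0.04,0,0,0],[-0.03,-0.01,0.08,0,0,0],[-0.03,-0.01,0.12,0,0,0],[-0.03,-0.01,0.12,0,0,0]],
])

```text
clock: 10.55
eef_pos: [540.9, 44.0, 128.7]
ee_rot: [-2.334, -2.103, -0.0]
force: [-0.2, -0.5, -6.8]
gripper_width: 23.8
finger_force: 30.0
```

```bash
python3 -c "
from g import *
plan((541.3,45,126,-.104))"
```

```text
t 10.55 pos [540.9  44.  128.7] yaw -0.104 tilt [-0.  0. -1.] F [-0.2 -0.5 -6.8] w 23.8
[0.025, 0.007, 0.067, -0.002, -0.002, -0.001]
```

play_rows([
  [[0,0,0.02,0,0,0],[0,0,0.04,0,0,0],[0,0,0.06,0,0,0],[0,0,0.06,0,0,0],[0,0,0.06,0,0,0]],
])

```text
clock: 11.05
eef_pos: [541.0, 43.9, 126.6]
ee_rot: [-2.334, -2.103, -0.0]
force: [-0.3, 0.2, -4.6]
gripper_width: 24.0
finger_force: 30.0
```

play_rows([
  [[0,0,0.015,0,0,0],[0,0,0.03,0,0,0],[0,0,0.03,0,0,0],[0,0,0.03,0,0,0]],
])

```text
clock: 11.45
eef_pos: [541.1, 43.9, 125.9]
ee_rot: [2.334, 2.103, 0.001]
force: [-2.5, -0.5, 5.5]
gripper_width: 24.2
finger_force: 30.0
```

Force is up about 10 N, so it is on the platform. Releasing and rising.

play_rows([
  [[0,0,0,0,0,0],[0,0,0,0,0,0],[0,0,0,0,0,0],[0,0,0,0,0,0],[0,0,0,0,0,0],[0,0,0,0,0,0],[0,0,-0.3,0,0,0],[0,0,-0.8,0,0,0],[0,0,-1.5,0,0,0],[0,0,-2.3,0,0,0],[0,0,-3.0,0,0,0],[0,0,-3.0,0,0,0],[0,0,-3.0,0,0,0]],
], hand=70)

```text
clock: 12.75
eef_pos: [540.9, 43.9, 246.1]
ee_rot: [2.333, 2.102, 0.002]
force: [-0.3, 1.3, -0.8]
gripper_width: 70.3
finger_force: 0.0
```

```bash
python3 - <<'E'
from g import *
plan((600.5,195,150,-.104),(600.5,195,100,-.104))
s=viewer.camera('side');save(s,'side4.png')
cv2.imwrite('pics/c4.png',cv2.resize(s['pixels'][165:285,240:380,::-1],(700,600),interpolation=cv2.INTER_CUBIC))
E
```

```text
t 12.75 pos [540.9  43.9 246.1] yaw -0.104 tilt [ 0.001  0.    -1.   ] F [-0.3  1.3 -0.8] w 70.3
[3.911, 1.088, 2.404, 0.013, -0.002, 0.001]
[3.91, 1.086, 3.654, 0.013, -0.002, 0.001]
```

View pics/c4.png

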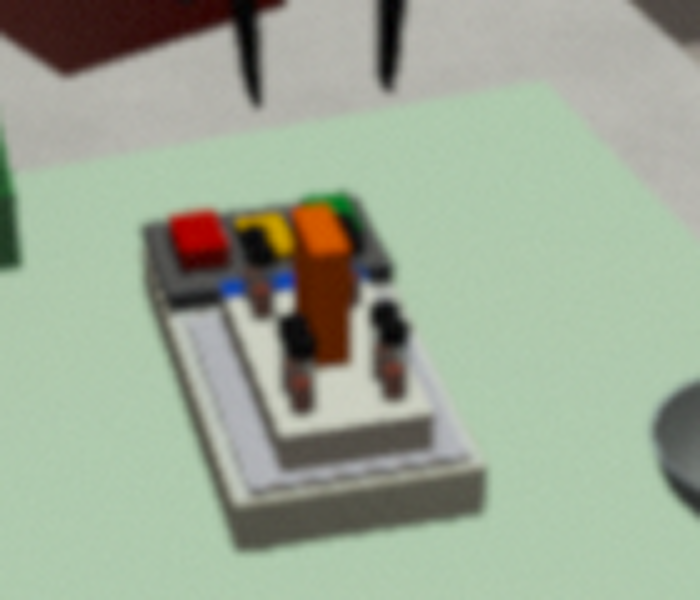

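The carrier sits flat and is released. Green, at crop (335,210), is still up. I'll shut the fingers and go above it.

play_rows([
  [[1,0.3,0,0,0,0],[2,0.55,0,0,0,0],[3,0.85,0,0,0,0],[3.9,1.08,0.8,0,0,0],[3.9,1.08,1.6,0,0,0],[3.9,1.08,2.4,0,0,0],[3.9,1.08,3.2,0,0,0],[3.9,1.08,3.6,0,0,0],[3.9,1.08,3.6,0,0,0],[3.9,1.08,3.6,0,0,0]],
], hand=0)

```text
clock: 13.8
eef_pos: [600.0, 194.5, 101.0]
ee_rot: [-2.333, -2.102, 0.002]
force: [-0.1, 0.1, 0.0]
gripper_width: 0.8
finger_force: 0.0
```

```bash
python3 - <<'E'
from g import *
plan((600.5,195,78,-.104),(600.5,195,66,-.104))
s=viewer.camera('side')
cv2.imwrite('pics/c5.png',cv2.resize(s['pixels'][145:265,240:380,::-1],(700,600),interpolation=cv2.INTER_CUBIC))
E
```

```text
t 13.8 pos [600.  194.5 101. ] yaw -0.104 tilt [-0.001 -0.    -1.   ] F [-0.1  0.1  0. ] w 0.8
[0.013, 0.013, 0.576, -0.011, 0.003, -0.001]
[0.013, 0.013, 0.876, -0.011, 0.003, -0.001]
```

View pics/c5.png

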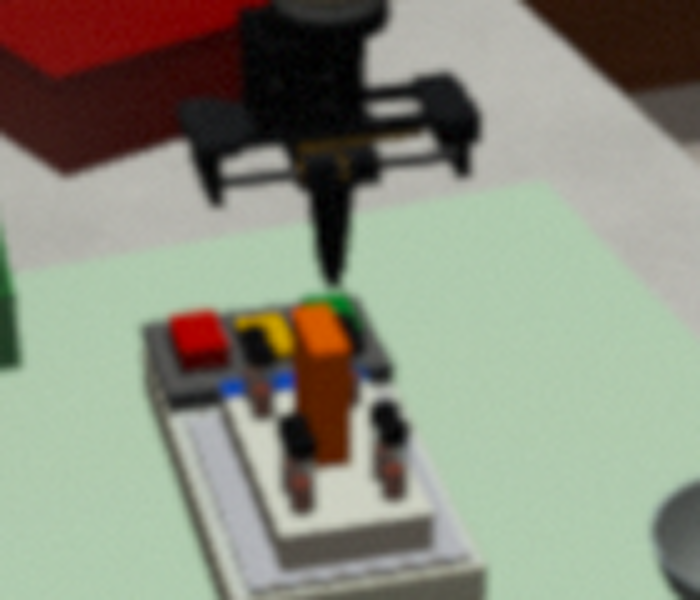

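The shut fingertips, at crop (333,280), are right above the green key. Pressing now.

play_rows([
  [[0,0,0.3,0,0,0],[0,0,0.5,0,0,0],[0,0,0.6,0,0,0],[0,0,0.66,0,0,0],[0,0,0.72,0,0,0],[0,0,0.78,0,0,0],[0,0,0.82,0,0,0],[0,0,0.85,0,0,0],[0,0,0.86,0,0,0],[0,0,0.86,0,0,0],[0,0,0.86,0,0,0]],
])

```text
clock: 14.95
eef_pos: [600.2, 194.6, 67.3]
ee_rot: [2.334, 2.103, 0.001]
force: [-1.3, -0.4, 4.3]
gripper_width: 0.3
finger_force: 2.3
```

play_rows([
  [[0,0,0.03,0,0,0],[0,0,0.03,0,0,0],[0,0,0.03,0,0,0]],
])

```text
clock: 15.25
eef_pos: [600.2, 194.6, 67.2]
ee_rot: [2.333, 2.103, 0.001]
force: [-4.0, -1.1, 16.0]
gripper_width: 0.1
finger_force: 7.8
```

Bottomed out at z = 67 with 16 N. Rising clear.

play_rows([
  [[0,0,-0.3,0,0,0],[0,0,-1,0,0,0],[0,0,-2,0,0,0],[0,0,-3,0,0,0],[0,0,-4,0,0,0],[0,0,-4,0,0,0],[0,0,-4,0,0,0],[0,0,-4,0,0,0]],
])

```text
clock: 16.05
eef_pos: [599.6, 194.5, 224.8]
ee_rot: [-2.333, -2.102, 0.002]
force: [-0.8, -0.3, -0.1]
gripper_width: 0.6
finger_force: 0.0
```

```bash
python3 - <<'E'
from g import *
plan()
s=viewer.camera('side')
cv2.imwrite('pics/c6.png',cv2.resize(s['pixels'][165:285,240:380,::-1],(700,600),interpolation=cv2.INTER_CUBIC))
E
```

```text
t 16.05 pos [599.6 194.5 224.8] yaw -0.104 tilt [-0.002 -0.    -1.   ] F [-0.8 -0.3 -0.1] w 0.6
```

View pics/c6.png

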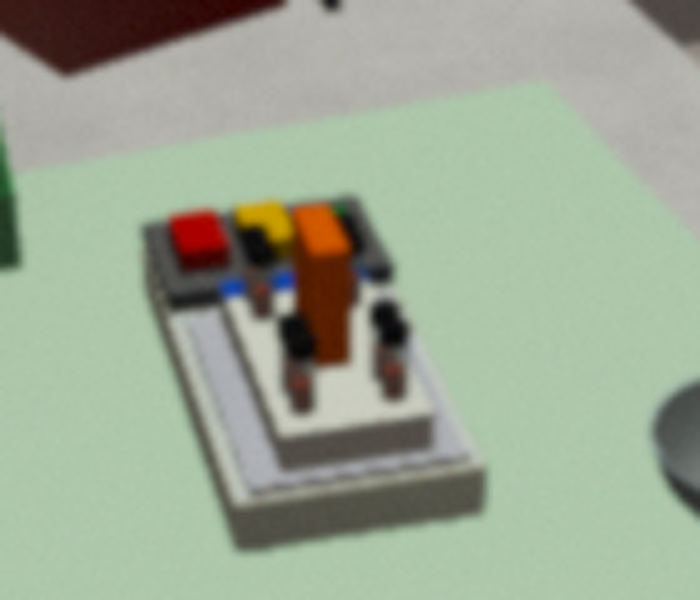

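Yellow, at crop (265,220), is now up; green, at (343,212), is down. The carrier is unmoved and nothing is being touched. Handing in.

```bash
python3 -c "
from workcell import job
print(job.job_done())"
```

```text
the job is handed in; nothing more can be done
None
```

I handed the job in at about 16 s. The last picture shows the carrier seated on both pegs with its blue end at the keys, green latched down, yellow up and the arm clear; red was never touched, and no verdict came back.

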